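# Seat the drill-guide bush in the boring jig and lock it

## Robot

A 7-joint arm with a two-finger parallel gripper is mounted at the origin on a cart in front of the work surface, level with it; the furniture and walls round the work are solid. World frame = base frame: x ahead of the robot, y to its left, z up, the work surface at z = 0. Lengths are in m, angles in rad, forces in N, time in s.
With the tool pointing down it reaches from about 0.425 to 0.875 m from the base axis. Payload 4.7 kg.
Tool frame: the origin (TCP) lies at the very end of the fingers, on their centre line; the grasp point (between the pads) lies 19 mm behind it; x points along the fingers, z is the direction in which the jaws open and shut, and the axes are right-handed (so a half turn about x gives the same grasp; the last joint's range is limited). The gripper opens to 87 mm and grips with 3 to 60 N. Pads are 19 mm wide; open, the fingers measure 117 mm over their backs; the gripper's body (75 mm by 190 mm) begins 51 mm behind the grasp point.
Start: joints at [1.215, 0.321, -0.07, 1.45, 0.023, 1.371, -0.057], TCP at [0.235, -0.606, 0.223] pointing down, gripper open.
Joint ranges: [-2.86, 2.86], [-0.3, 2.09], [-1.38, 1.24], [0.06, 2.45], [-1.56, 4.7], [0.09, 2.05], [-2.69, 2.69]. Speed limits (rad/s): [2.57, 2.57, 3.14, 3.14, 3.14, 3.14, 3.14].

## Interface

Orientations are given as a rotation vector (axis times angle).
In Python, from bench import telemetry, viewer, workorder gives the robot as it stands.
- The arm moves only by the shell command python3 -m creep 'ROWS' [FORCE]. ROWS is JSON, a list of rows, each an object of numbers: "fingers": the opening, from 0 (shut) to 1 (fully open); "x", "y", "z": the shift along the tool's x, y, z in units of 40 mm (1.0 is 40 mm); "twist": the turn about the tool's x in units of 5 degrees (1.0 is 5 degrees). In form: [{"fingers": .., "x": .., "y": .., "z": .., "twist": ..}, ...]. A call has 1 to 20 rows; each row is the pose to reach, as a shift and turn from the pose commanded when the call began, along the tool's axes at that moment; what a row does not reach only later rows make up. A row lasts 1/12 s, in which the tool goes at most 41.7 mm and 7.16 degrees, less where a joint would pass 70% of its speed; a pose out of reach is approached as far as the arm can. A call with a gripper value outside its range is refused whole. The fingers move at their own pace and stop on an object; FORCE is the grip in N (left out, the last holds). Time passes only in rows, so rows that repeat a pose let the fingers close. It gives the time, the measured TCP pose, the force and the opening at its end, in the units of the state.
- telemetry.get_state(): the state, without advancing time (a new reading comes with each control period).
- viewer.get_image(name): name is "scene" or "top"; returns a dict with "pixels" (384x512x3 uint8, red, green, blue), "z_map" (384x512 float32, m along the optical axis (not along the pixel's ray), 0 where there is no reading), "K" (3x3 intrinsics, pixels), "xyz" and "attitude" of the camera in the world. Camera axes: x right, y up, looking along -z (the intrinsics and any distortion apply to the point x, -y, -z); pixel columns grow to the right and rows downward; lengths in m; the calibration is good to about 2 mm. A picture is of the moment at which its call begins.
- workorder.close_job(): hands the job in, once; it reports no verdict.
The state is a dict: "time": time; "joint_positions": joint angles; "qd": joint speeds; "joint_torque": joint torques, N m; "position": TCP position; "tool_rot": TCP orientation; "ft_force": force on the tool from outside, world axes, zero at the start; "torque": the same for the moment, N m; "grip_width": opening from 0.0 (shut) to 1.0 (fully open).
Only numpy, scipy, OpenCV 4.12 (cv2) and the standard library are available. Lean on these libraries where they do the work, as an engineer would, in place of code of your own. Each camera call takes 0.05 s, during which the arm holds its last target.

## Task

The large drill-guide bush is lying on its side on the bench. Stand it upright and let go, so that you can take it again squarely from above by its knurled knob; then seat it fully home in the tapered hole of the boring jig with its two flats passing the lock screws, and give it a quarter turn, either way, until the spring plunger clicks into a notch and the flange is held under both screw heads. Leave the small bush, the pencil and the loose wooden block where they are.

Things in the scene. Friction and masses are not known exactly. Their poses are not given: they have to be found in the camera images.
- bush_center (a point): Centre of the large drill-guide bush: loose turned steel part, 0.36 kg, 92 mm long. z runs along its axis from narrow end to knob, x is normal to the flange's flats. Lies at first on its +x flat and narrow end, knob away from the robot, raised 23 deg; 67 deg more stands it upright, stable on its flat narrow end (26 mm wide). Cone: first 44 mm, diameter 26 to 50.
- bush_knob (a point): Grip point on the bush's axis, 33 mm from its centre towards +z (79 mm from the narrow end), in the middle of the knurled round knob: diameter 40 mm, 26 mm long, at the bush's top end. Below the knob a neck, diameter 32, 15 mm long, then the flange. Axes as the bush's.
- bush_flange (a point): Middle of the bush's flange, on the axis, 47.5 mm from the narrow end: 7 mm thick, round, diameter 84 mm, cut by two parallel flats 64 mm apart that face the bush's +x and -x. In the round edge are two opposite V notches, 10 mm wide, at 117 and 297 deg from +x towards +y. Axes as the bush's.
- jig_seat (a point): Centre of the mouth of the jig's tapered hole, on top of its aluminium plate, 90 mm above the bench; jig 150 x 200 mm, screwed down. z up. The hole fits the bush's cone, 40 mm deep. Seated: bush centre 3 mm and knob grip point 36 mm above this point. To go in, bush x lies along this y (either way, within 0.12 rad); locked: bush x along this x (either way), a quarter turn from there.
- lock_screw (a point): Top of one of two lock screws: round heads, diameter 26 mm, from 10 to 15 mm above the plate, 49 mm either side of the hole's axis on jig_seat's y axis. The heads reach in to 36 mm from the axis, so only the bush's flats pass between them; turned, its round flange lies under them. Finger tips kept over 16 mm above the plate clear screws and plunger block.
- plunger (a joint): Spring plunger on the plate, a round-nosed pin aimed at the hole's axis from 117 deg (jig_seat +x towards +y), in a block 13 mm high, 52 to 72 mm from the axis. 0: out towards the hole; positive (m): pushed back, to 0.008. While the bush turns its edge holds it about 0.004 back; locked, it springs into a notch, back to about 0. 2 to 4 N, light to turn (0.1 N m).
- small_bush: Small drill-guide bush, same shape, 63 mm high, flange 57 mm wide, loose, standing on its narrow end to the right of the jig, a little farther back; origin at the centre of its underside. Does not fit this jig.
- offcut_block: Loose flat block of dark wood, 75 x 75 x 24 mm, lying on the bench in front of the jig; origin at the centre of its underside.
- pencil: Loose flat red carpenter's pencil, 186 x 15 x 9 mm, lying near the front edge of the bench; origin at the centre of its underside, y along it.

How it is judged:
By the outcome, as a careful person would: the job done as asked, in the order asked, and still so for the second after the job is handed in, with the robot touching nothing.
It also fails if it takes over 67 s, if anything falls off the work surface, if the arm or the gripper's body presses on something with over 40 N, if the wrist force passes 120 N, or if a joint passes its speed limit or range.

## Working session

There is one attempt and no reset: what is moved stays moved. The work goes in short steps, Python scripts to look and compute and a shell command to move; the robot and the scene stay as the last step left them, time stands still between calls to the robot, and variables do not carry over. Pictures are saved under pics/ and viewed, and the job is handed in when it is done.

```bash
ls; mkdir -p pics
python3 - <<'E'
from bench import telemetry, viewer
import cv2,json
s=telemetry.get_state()
for k,v in s.items(): print(k,v)
for n in("scene","top"):
    d=viewer.get_image(n)
    cv2.imwrite(f"pics/{n}0.png",d["pixels"][:,:,::-1])
    print(n,d["K"],d["xyz"],d["attitude"],[k for k in d])
E
```

```text
pics
time 0.0
joint_positions [ 1.21506276  0.32185064 -0.07007833  1.45164733  0.02259001  1.37080396
 -0.05689006]
qd [-3.05319824e-04  2.73998825e-04  1.58669338e-03  2.11460866e-04
 -1.49684454e-05  1.02568258e-03  1.07811357e-03]
joint_torque [-1.78070845e-04 -4.91276908e+01 -4.03370289e-01 -3.12523413e+01
 -6.38523046e-02  4.38375771e-02  1.84514747e-04]
position [ 0.23470517 -0.60556167  0.2214574 ]
tool_rot [ 0.93363175  1.36345407 -0.93196209]
ft_force [ 0.11623032  0.69574681 -1.00258446]
torque [-0.05028365 -0.01548641 -0.00307869]
grip_width 0.9985987263392047
scene [[410.57407009   0.         265.9095751 ]
 [  0.         410.57407009 192.53782948]
 [  0.           0.           1.        ]] [0.08144897 0.48776893 0.47354009] [ 0.45004974 -1.38946272 -2.20243956] ['pixels', 'z_map', 'K', 'xyz', 'attitude']
top [[351.05034889   0.         246.19101279]
 [  0.         351.05034889 199.45497766]
 [  0.           0.           1.        ]] [ 0.37066551 -0.13830044  0.94248531] [ 0.1592345  -0.15472731 -1.56138732] ['pixels', 'z_map', 'K', 'xyz', 'attitude']
```

View pics/scene0.png

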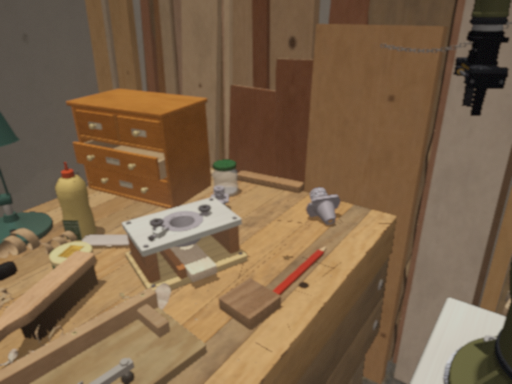

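View pics/top0.png

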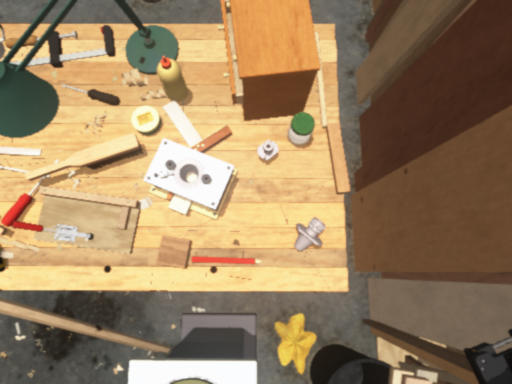

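The scene view shows the jig at about (185,225) with the bush at (322,205). The top view shows the bush at (310,235), the jig hole at (190,173), the small bush at (267,150), the block at (173,250) and the pencil at (225,260).

```bash
cat > h.py <<'E'
import numpy as np, cv2
from scipy.spatial.transform import Rotation as R
from bench import telemetry, viewer
def cloud(d):
    K=d["K"];z=d["z_map"];v,u=np.mgrid[:z.shape[0],:z.shape[1]]
    P=np.stack([(u-K[0,2])/K[0,0]*z,-(v-K[1,2])/K[1,1]*z,-z],-1)
    W=P@R.from_rotvec(d["attitude"]).as_matrix().T+np.array(d["xyz"])
    W[z==0]=np.nan
    return W
def crop(d,u0,u1,v0,v1,s,fn):
    cv2.imwrite(fn,cv2.resize(np.ascontiguousarray(d["pixels"][v0:v1,u0:u1,::-1]),None,fx=s,fy=s,interpolation=cv2.INTER_CUBIC))
def proj(d,p):
    q=R.from_rotvec(d["attitude"]).as_matrix().T@(np.array(p)-d["xyz"]); K=d["K"]
    return K[0,0]*q[0]/-q[2]+K[0,2], -K[1,1]*q[1]/-q[2]+K[1,2]
E
python3 - <<'E'
from h import *
np.set_printoptions(precision=4,suppress=True)
t=viewer.get_image("top"); W=cloud(t)
s=viewer.get_image("scene"); S=cloud(s)
np.savez("im0.npz",W=W,S=S,tp=t["pixels"],sp=s["pixels"])
for n,(u,v) in dict(hole=(190,173),bench=(275,200),plate=(170,170),block=(173,250),pen=(225,260),small=(267,150),bush=(310,235)).items(): print(n,W[v,u])
crop(t,285,335,205,260,10,"pics/t_bush.png")
crop(t,140,245,130,220,7,"pics/t_jig.png")
crop(s,295,350,175,235,9,"pics/s_bush.png")
crop(s,115,250,175,290,5,"pics/s_jig.png")
# bush cloud
for nm,A in(("top",W),("scene",S)):
    c=W[235,310]
    m=(np.abs(A[...,0]-c[0])<.09)&(np.abs(A[...,1]-c[1])<.09)&(A[...,2]>.008)&(A[...,2]<.2)
    P=A[m]; print(nm,len(P),P.min(0),P.max(0),P.mean(0)); 
    np.save(f"bush_{nm}.npy",P)
E
```

```text
hole [0.6267 0.0157 0.0342]
bench [ 0.5607 -0.2142 -0.0008]
plate [0.6185 0.0569 0.0904]
block [0.4223 0.0537 0.0259]
pen [ 0.3978 -0.0802  0.0066]
small [ 0.6818 -0.1896  0.0634]
bush [ 0.4602 -0.2981  0.0484]
top 635 [ 0.4238 -0.3373  0.0083] [ 0.5071 -0.2629  0.067 ] [ 0.4633 -0.2968  0.0459]
scene 791 [ 0.4248 -0.3281  0.008 ] [ 0.5079 -0.2576  0.0652] [ 0.4612 -0.2833  0.0402]
```

View pics/t_bush.png

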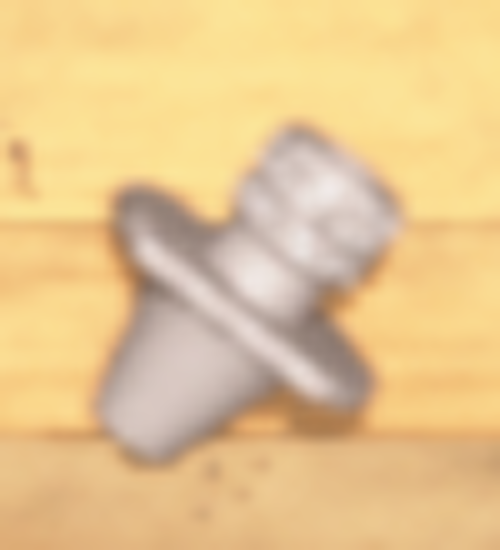

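View pics/t_jig.png

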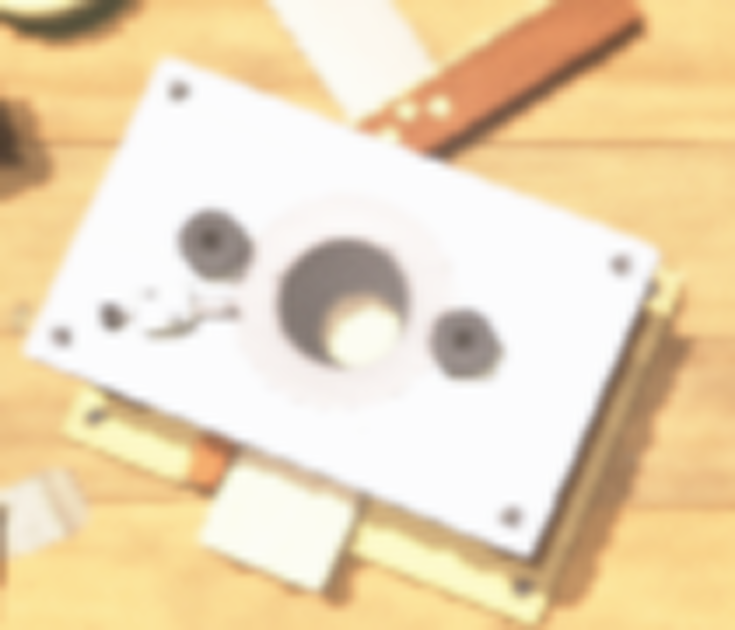

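View pics/s_bush.png

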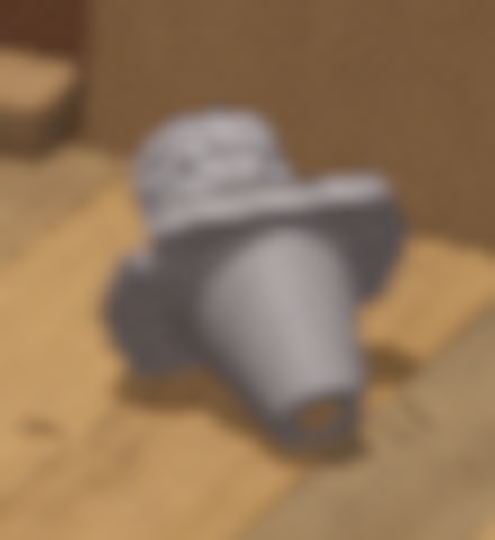

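View pics/s_jig.png

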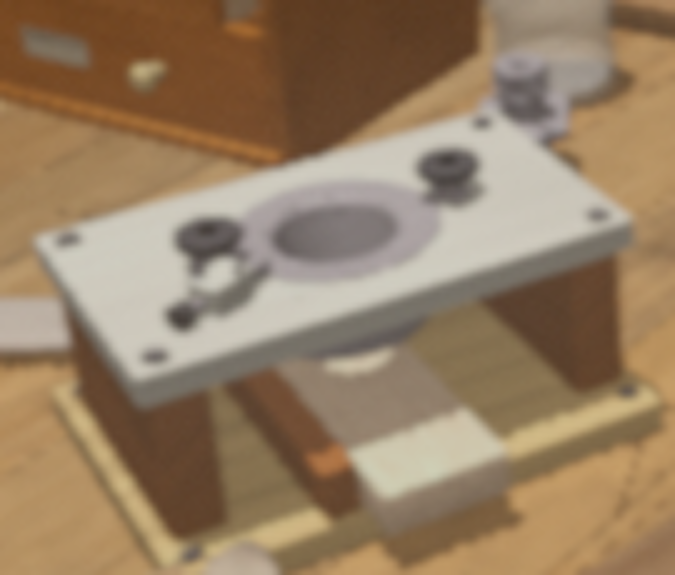

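```bash
cat > fit.py <<'E'
from h import *
from scipy.optimize import least_squares
np.set_printoptions(precision=4,suppress=True)
prof=np.array([[0,0],[13,0],[25,44],[42,44],[42,51],[16,51],[16,66],[20,66],[20,92],[0,92]])/1000
def sdist(q):  # bush frame from narrow end; unsigned distance to surface incl flats
    def seg(r,z,pr):
        d=np.full(r.shape,1.)
        for a,b in zip(pr[:-1],pr[1:]):
            t=np.clip(((r-a[0])*(b-a)[0]+(z-a[1])*(b-a)[1])/((b-a)@(b-a)),0,1)
            d=np.minimum(d,np.hypot(r-a[0]-t*(b-a)[0],z-a[1]-t*(b-a)[1]))
        return d
    x,y,z=q.T; r=np.hypot(x,y)
    d1=seg(r,z,prof[:3]); d2=seg(r,z,prof[5:])
    # flange solid sdf: intersection
    dd=np.maximum(np.maximum(r-.042,np.abs(x)-.032),np.abs(z-.0475)-.0035)
    return np.minimum(np.minimum(d1,d2),np.abs(dd))
def frame(p):  # p: x,y (narrow centre), z, yaw, elev, roll
    # bush z axis at az yaw, elev; roll=0 : bush x pointing down-ish
    e=p[4]; c,s=np.cos(p[3]),np.sin(p[3])
    z=np.array([np.cos(e)*c,np.cos(e)*s,np.sin(e)])
    x=np.array([np.sin(e)*c,np.sin(e)*s,-np.cos(e)])
    M=np.stack([x,np.cross(z,x),z],1)
    return M@R.from_euler('z',p[5]).as_matrix()
E
python3 - <<'E'
from fit import *
D=np.load("im0.npz");W=D["W"];S=D["S"]
for sets in (("top",),("scene",),("top","scene")):
    P=np.vstack([np.load(f"bush_{n}.npy") for n in sets])
    best=None
    for yaw in (-.3,-.6,-.9):
        p0=np.r_[.435,-.28,.012,yaw,.40,0]
        r=least_squares(lambda p:sdist((P-p[:3])@frame(p)),p0,loss="soft_l1",f_scale=.002)
        if best is None or r.cost<best.cost: best=r
    p=best.x; M=frame(p); print(sets,p,"cost",best.cost,np.median(best.fun),"knob",p[:3]+.079*M[:,2])
# jig
for nm,A in(("top",W),("scene",S)):
    m=(np.abs(A[...,0]-.63)<.16)&(np.abs(A[...,1]-.02)<.16)&(np.abs(A[...,2]-.09)<.004)
    P=A[m]; rc=cv2.minAreaRect((P[:,:2]*1000).astype(np.float32)); print(nm,len(P),rc,np.median(P[:,2]))
    m2=(np.abs(A[...,0]-.63)<.08)&(np.abs(A[...,1]-.02)<.1)&(A[...,2]>.0975)&(A[...,2]<.112)
    Q=A[m2]; l,c=None,None
    n,lab=cv2.connectedComponents(m2.astype(np.uint8))
    for i in range(1,n):
        q=A[lab==i]; 
        if len(q)>5: print("  blob",len(q),q.mean(0),(q.min(0)+q.max(0))/2,np.ptp(q,axis=0))
s=telemetry.get_state(); print(R.from_rotvec(s["tool_rot"]).as_matrix())
# others
for nm,(x,y) in dict(small=(.68,-.19),block=(.42,.054),pen=(.398,-.08)).items():
    m=(np.abs(W[...,0]-x)<.1)&(np.abs(W[...,1]-y)<.1)&(W[...,2]>.004)&(W[...,2]<.08);
    if nm=="small": m&=(np.abs(W[...,1]-y)<.04)&(np.abs(W[...,0]-x)<.04)
    q=W[m];print(nm,q.min(0),q.max(0))
E
```

```text
('top',) [ 0.4304 -0.2712  0.0125 -0.6824  0.3891 -0.0239] cost 0.00033095205568229983 0.0005991865622912637 knob [ 0.4871 -0.3173  0.0425]
('scene',) [ 0.4327 -0.2679  0.012  -0.6849  0.3993  0.0054] cost 0.00048375203076019707 0.000758108064165226 knob [ 0.4891 -0.314   0.0427]
('top', 'scene') [ 0.4318 -0.2689  0.0123 -0.6905  0.3952 -0.0065] cost 0.0012621137492100632 0.001039425633789968 knob [ 0.4881 -0.3153  0.0427]
top 3048 ((685.9435424804688, -19.573638916015625), (197.91372680664062, 279.66192626953125), 68.2467269897461) 0.09040017582863485
  blob 86 [0.6294 0.0543 0.105 ] [0.6303 0.0543 0.1039] [0.0251 0.0249 0.0089]
  blob 61 [0.6061 0.0667 0.1018] [0.6054 0.0627 0.1014] [0.0143 0.0318 0.0074]
  blob 12 [0.6048 0.0898 0.1009] [0.605  0.089  0.1008] [0.0056 0.0102 0.0052]
  blob 85 [ 0.5928 -0.0367  0.1053] [ 0.5928 -0.0362  0.1051] [0.0233 0.025  0.0072]
scene 2810 ((613.2503662109375, 13.490524291992188), (196.2696533203125, 124.65071105957031), 68.04659271240234) 0.0903600116342691
  blob 84 [ 0.5926 -0.03    0.1048] [ 0.5941 -0.0313  0.1039] [0.0239 0.0271 0.0053]
  blob 101 [0.6292 0.0608 0.1047] [0.6314 0.0593 0.104 ] [0.0256 0.0262 0.007 ]
  blob 105 [0.6054 0.0786 0.101 ] [0.6065 0.0758 0.101 ] [0.0156 0.0461 0.0069]
[[-0.0005  0.9324  0.3614]
 [ 0.0011  0.3614 -0.9324]
 [-1.     -0.0001 -0.0012]]
small [ 0.6443 -0.2288  0.0041] [ 0.7186 -0.151   0.0684]
block [ 0.3205 -0.0443  0.004 ] [0.52   0.1539 0.0351]
pen [ 0.3241 -0.1799  0.004 ] [0.4963 0.0199 0.0272]
```

```bash
python3 -m creep '[{"fingers":1,"x":0.5,"y":8.53,"z":-4.47,"twist":-23.88},{"fingers":1,"x":1.75,"y":8.53,"z":-4.47,"twist":-23.88},{"fingers":1,"x":1.75,"y":8.53,"z":-4.47,"twist":-23.88},{"fingers":1,"x":1.75,"y":8.53,"z":-4.47,"twist":-23.88},{"fingers":1,"x":1.75,"y":8.53,"z":-4.47,"twist":-23.88},{"fingers":1,"x":1.75,"y":8.53,"z":-4.47,"twist":-23.88},{"fingers":1,"x":1.75,"y":8.53,"z":-4.47,"twist":-23.88},{"fingers":1,"x":1.75,"y":8.53,"z":-4.47,"twist":-23.88},{"fingers":1,"x":1.75,"y":8.53,"z":-4.47,"twist":-23.88},{"fingers":1,"x":1.75,"y":8.53,"z":-4.47,"twist":-23.88},{"fingers":1,"x":1.75,"y":8.53,"z":-4.47,"twist":-23.88},{"fingers":1,"x":1.75,"y":8.53,"z":-4.47,"twist":-23.88},{"fingers":1,"x":1.75,"y":8.53,"z":-4.47,"twist":-23.88},{"fingers":1,"x":1.75,"y":8.53,"z":-4.47,"twist":-23.88},{"fingers":1,"x":1.75,"y":8.53,"z":-4.47,"twist":-23.88},{"fingers":1,"x":1.75,"y":8.53,"z":-4.47,"twist":-23.88},{"fingers":1,"x":1.75,"y":8.53,"z":-4.47,"twist":-23.88},{"fingers":1,"x":1.75,"y":8.53,"z":-4.47,"twist":-23.88},{"fingers":1,"x":1.75,"y":8.53,"z":-4.47,"twist":-23.88},{"fingers":1,"x":1.75,"y":8.53,"z":-4.47,"twist":-23.88}]'
python3 - <<'E'
from h import *
s=telemetry.get_state();M=R.from_rotvec(s["tool_rot"]).as_matrix();print(M.round(4),s["joint_positions"].round(3),s["position"])
d=np.array([.4881,-.3155,.0237])-s["position"];print("tool delta units",M.T@d/.04, np.arctan2(M[1,2],M[0,2]))
for n in("scene","top"): cv2.imwrite(f"pics/{n}1.png",viewer.get_image(n)["pixels"][:,:,::-1])
E
```

```text
time: 1.87
position: [0.4883, -0.3161, 0.1525]
tool_rot: [-0.687, 1.459, 0.688]
ft_force: [-0.1, 0.0, -0.4]
grip_width: 0.996
[[-2.000e-04 -7.711e-01  6.367e-01]
 [ 0.000e+00  6.367e-01  7.711e-01]
 [-1.000e+00  2.000e-04 -1.000e-04]] [ 0.988  0.263 -0.533  1.701  0.142  1.215  1.301] [ 0.48828772 -0.31609874  0.15245531]
tool delta units [3.21888401 0.01260142 0.00886972] 0.8805439121909603
```

Run:
```python
from h import *
for n,c in(("scene",(270,400,80,240)),("top",(250,370,180,280))):
    d=viewer.get_image(n); crop(d,*c,4,f"pics/{n}1c.png")
    s=telemetry.get_state(); print(n,proj(d,s["position"]))
```

```text
scene (np.float64(320.43093767132), np.float64(152.49963722068767))
top (np.float64(325.54547645241564), np.float64(218.0131241863397))
```

View pics/scene1c.png

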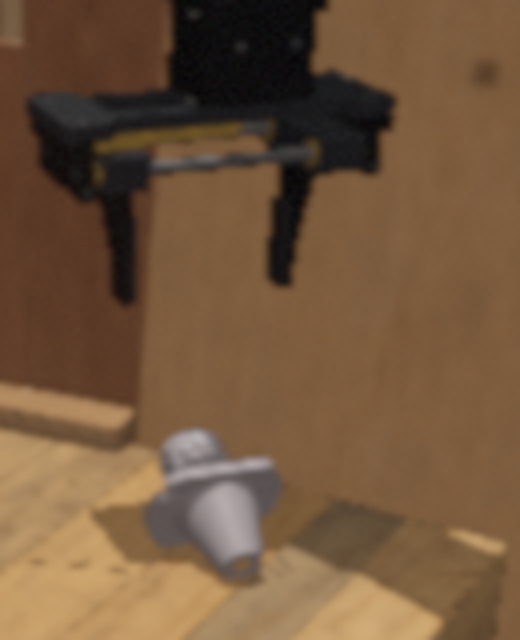

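View pics/top1c.png

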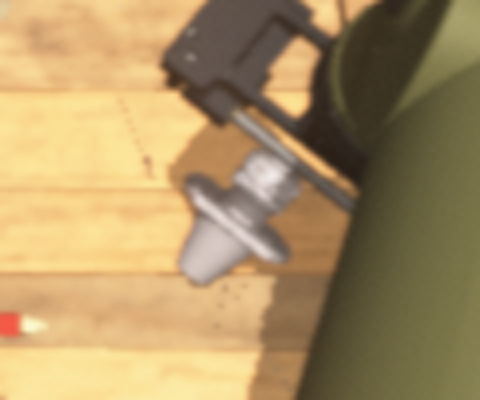

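```bash
python3 -m creep '[{"fingers":1,"x":1,"y":0.01,"z":0.01,"twist":0},{"fingers":1,"x":2,"y":0.01,"z":0.01,"twist":0},{"fingers":1,"x":2.8,"y":0.01,"z":0.01,"twist":0},{"fingers":1,"x":3.2,"y":0.01,"z":0.01,"twist":0},{"fingers":1,"x":3.2,"y":0.01,"z":0.01,"twist":0},{"fingers":0.3,"x":3.2,"y":0.01,"z":0.01,"twist":0},{"fingers":0.3,"x":3.2,"y":0.01,"z":0.01,"twist":0},{"fingers":0.3,"x":3.2,"y":0.01,"z":0.01,"twist":0},{"fingers":0.3,"x":3.2,"y":0.01,"z":0.01,"twist":0},{"fingers":0.3,"x":3.2,"y":0.01,"z":0.01,"twist":0},{"fingers":0.3,"x":3.2,"y":0.01,"z":0.01,"twist":0},{"fingers":0.3,"x":3.2,"y":0.01,"z":0.01,"twist":0}]' 10
python3 - <<'E'
from h import *
d=viewer.get_image("scene"); crop(d,270,400,80,240,4,"pics/scene2c.png")
L,a0=80.06,np.radians(32.34)
for e in np.linspace(23,90,16):
    f=np.radians(e+9.34); print(round(e,1),"x",round(-(L*np.sin(f)-42.8)/40,3),"y",round((67.6-L*np.cos(f))/40,3))
E
```

```text
time: 3.07
position: [0.4885, -0.3157, 0.0251]
tool_rot: [-0.69, 1.458, 0.689]
ft_force: [0.1, 0.0, -0.3]
grip_width: 0.555
23.0 x -0.001 y -0.001
27.5 x -0.129 y 0.087
31.9 x -0.25 y 0.186
36.4 x -0.363 y 0.293
40.9 x -0.468 y 0.409
45.3 x -0.563 y 0.533
49.8 x -0.648 y 0.663
54.3 x -0.723 y 0.8
58.7 x -0.787 y 0.943
63.2 x -0.839 y 1.089
67.7 x -0.88 y 1.24
72.1 x -0.909 y 1.393
76.6 x -0.926 y 1.548
81.1 x -0.931 y 1.704
85.5 x -0.924 y 1.86
90.0 x -0.905 y 2.015
```

View pics/scene2c.png

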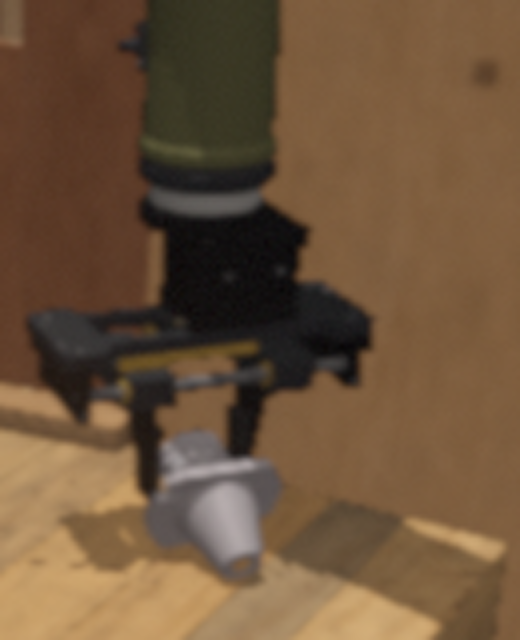

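The fingers straddle the knob, around crop pixel (195,460), and are still closing. I'll let them finish.

```bash
python3 -m creep '[{"fingers":0.3,"x":0,"y":0,"z":0,"twist":0},{"fingers":0.3,"x":0,"y":0,"z":0,"twist":0},{"fingers":0.3,"x":0,"y":0,"z":0,"twist":0},{"fingers":0.3,"x":0,"y":0,"z":0,"twist":0},{"fingers":0.3,"x":0,"y":0,"z":0,"twist":0},{"fingers":0.3,"x":0,"y":0,"z":0,"twist":0}]' 10
```

```text
time: 3.62
position: [0.4885, -0.3156, 0.0247]
tool_rot: [-0.69, 1.459, 0.689]
ft_force: [-0.7, -0.4, 0.9]
grip_width: 0.454
```

```bash
python3 -m creep '[{"fingers":0.3,"x":-0.13,"y":0.087,"z":0,"twist":0},{"fingers":0.3,"x":-0.25,"y":0.186,"z":0,"twist":0},{"fingers":0.3,"x":-0.365,"y":0.293,"z":0,"twist":0},{"fingers":0.3,"x":-0.47,"y":0.409,"z":0,"twist":0},{"fingers":0.3,"x":-0.565,"y":0.533,"z":0,"twist":0},{"fingers":0.3,"x":-0.65,"y":0.663,"z":0,"twist":0},{"fingers":0.3,"x":-0.725,"y":0.8,"z":0,"twist":0}]' 10
python3 - <<'E'
from h import *
d=viewer.get_image("scene"); crop(d,270,400,80,240,4,"pics/scene3c.png")
E
```

```text
time: 4.2
position: [0.4632, -0.2948, 0.054]
tool_rot: [-0.69, 1.459, 0.689]
ft_force: [0.3, -0.6, -2.7]
grip_width: 0.458
```

View pics/scene3c.png

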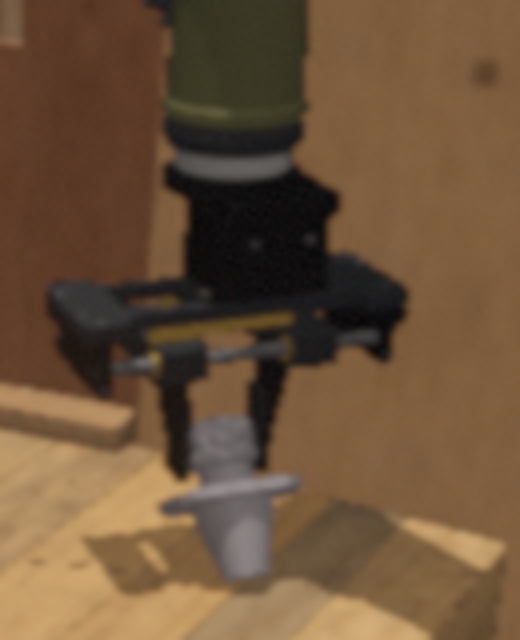

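The bush is pivoting up: flange nearly edge-on at crop pixel (230,492), narrow end on the bench at (245,575). I'll continue the arc.

```bash
python3 -m creep '[{"fingers":0.3,"x":-0.06,"y":0.143,"z":0,"twist":0},{"fingers":0.3,"x":-0.115,"y":0.289,"z":0,"twist":0},{"fingers":0.3,"x":-0.155,"y":0.44,"z":0,"twist":0},{"fingers":0.3,"x":-0.185,"y":0.593,"z":0,"twist":0},{"fingers":0.3,"x":-0.2,"y":0.748,"z":0,"twist":0},{"fingers":0.3,"x":-0.206,"y":0.904,"z":0,"twist":0},{"fingers":0.3,"x":-0.2,"y":1.06,"z":0,"twist":0},{"fingers":0.3,"x":-0.18,"y":1.215,"z":0,"twist":0},{"fingers":0.3,"x":-0.18,"y":1.215,"z":0,"twist":0},{"fingers":0.3,"x":-0.18,"y":1.215,"z":0,"twist":0}]' 10
cat > look.py <<'E'
from fit import *
import sys
# fit standing bush: args tag
tag=sys.argv[1]
s=telemetry.get_state(); c=s["position"]
for n in("scene","top"):
    d=viewer.get_image(n)
    u,v=map(int,proj(d,[c[0],c[1],.04]))
    u0=max(0,min(412,u-50));v0=max(0,min(294,v-55))
    crop(d,u0,u0+100,v0,v0+90,6,f"pics/{n}_{tag}.png"); print(n,"crop origin",u0,v0)
    A=cloud(d); zmax=c[2]-.0 if len(sys.argv)>2 else .12
    m=(np.hypot(A[...,0]-c[0],A[...,1]-c[1])<.06)&(A[...,2]>.006)&(A[...,2]<zmax)
    P=A[m]
    best=None
    for k in range(4):
        r=least_squares(lambda p:sdist((P-p[:3])@R.from_rotvec(p[3:]).as_matrix()),np.r_[c[0],c[1],0,0,0,-.688-.4+.4*k],loss="soft_l1",f_scale=.002)
        if best is None or r.cost<best.cost: best=r
    p=best.x; ax=R.from_rotvec(p[3:]).as_matrix()
    print(n,len(P),"base",p[:3],"axis",ax[:,2],"x az",np.arctan2(ax[1,0],ax[0,0]),"med",np.median(best.fun))
print("tcp",c)
E
python3 look.py up1 1
```

```text
time: 5.08
position: [0.426, -0.2643, 0.0611]
tool_rot: [-0.69, 1.459, 0.689]
ft_force: [1.1, -0.6, 2.3]
grip_width: 0.456
scene crop origin 282 156
scene 571 base [ 0.4257 -0.2622  0.0006] axis [-0.0096  0.0109  0.9999] x az -0.6795785697162198 med 0.0005248654648551229
top crop origin 246 193
top 65 base [ 0.4169 -0.2605 -0.0033] axis [ 0.1236 -0.1177  0.9853] x az -0.6835244293187743 med 0.000873141247111825
tcp [ 0.426  -0.2643  0.0611]
```

View pics/scene_up1.png

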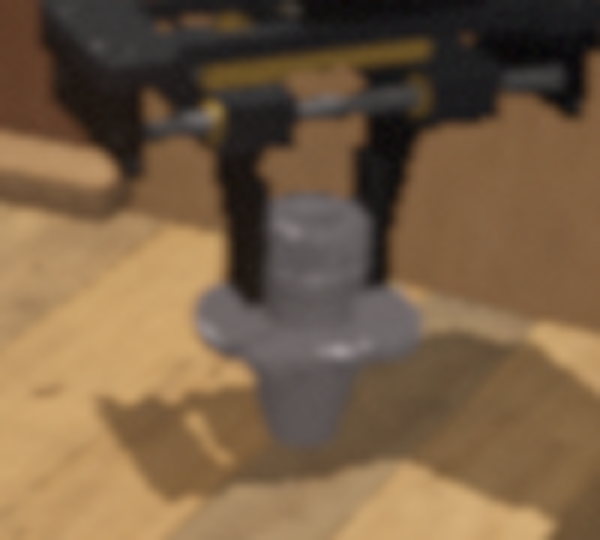

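The bush stands upright on its narrow end (scene fit: axis tilt under 1°). I'll release and rise.

```bash
python3 -m creep '[{"fingers":0.6,"x":0,"y":0,"z":0,"twist":0},{"fingers":0.6,"x":0,"y":0,"z":0,"twist":0},{"fingers":0.75,"x":0,"y":0,"z":0,"twist":0},{"fingers":0.85,"x":0,"y":0,"z":0,"twist":0},{"fingers":0.85,"x":0,"y":0,"z":0,"twist":0},{"fingers":0.85,"x":0,"y":0,"z":0,"twist":0},{"fingers":0.85,"x":0,"y":0,"z":0,"twist":0},{"fingers":0.85,"x":-0.3,"y":0,"z":0,"twist":0},{"fingers":0.85,"x":-0.8,"y":0,"z":0,"twist":0},{"fingers":0.85,"x":-1.4,"y":0,"z":0,"twist":0},{"fingers":0.85,"x":-2,"y":0,"z":0,"twist":0},{"fingers":0.85,"x":-2,"y":0,"z":0,"twist":0},{"fingers":0.85,"x":-2,"y":0,"z":0,"twist":0}]' 10
python3 look.py up2
```

```text
time: 6.27
position: [0.4272, -0.265, 0.143]
tool_rot: [-0.692, 1.457, 0.686]
ft_force: [0.8, -0.7, -0.2]
grip_width: 0.846
scene crop origin 281 156
scene 909 base [ 0.4257 -0.262   0.0003] axis [ 0.0029 -0.0054  1.    ] x az -0.7019078521017057 med 0.0005634505777222065
top crop origin 246 193
top 225 base [ 0.426  -0.2654  0.0007] axis [-0.0167 -0.0086  0.9998] x az 0.7602948274805951 med 0.0009286615994948846
tcp [ 0.4272 -0.265   0.143 ]
```

View pics/scene_up2.png

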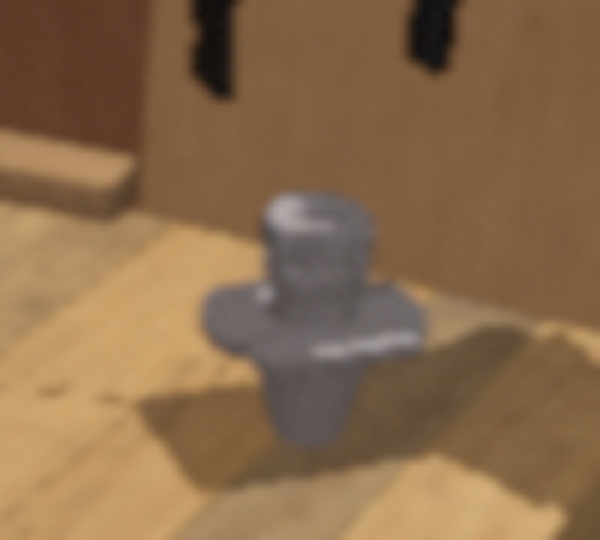

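View pics/top_up2.png

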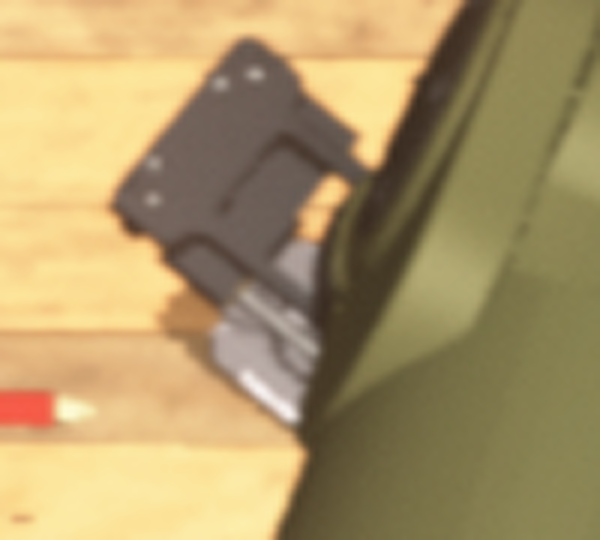

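The bush stands free. The scene view shows it at crop pixel (315,320) with the fingers clear above. I'll regrip it squarely from above, slightly above knob middle.

```bash
python3 -m creep '[{"fingers":0.85,"x":0.6,"y":0.02,"z":0,"twist":0},{"fingers":0.85,"x":1.2,"y":0.02,"z":0,"twist":0},{"fingers":0.85,"x":1.7,"y":0.02,"z":0,"twist":0},{"fingers":0.85,"x":2,"y":0.02,"z":0,"twist":0},{"fingers":0.85,"x":2,"y":0.02,"z":0,"twist":0},{"fingers":0.3,"x":2,"y":0.02,"z":0,"twist":0},{"fingers":0.3,"x":2,"y":0.02,"z":0,"twist":0},{"fingers":0.3,"x":2,"y":0.02,"z":0,"twist":0},{"fingers":0.3,"x":2,"y":0.02,"z":0,"twist":0},{"fingers":0.3,"x":2,"y":0.02,"z":0,"twist":0},{"fingers":0.3,"x":2,"y":0.02,"z":0,"twist":0},{"fingers":0.3,"x":2,"y":0.02,"z":0,"twist":0},{"fingers":0.3,"x":2,"y":0.02,"z":0,"twist":0},{"fingers":0.3,"x":2,"y":0.02,"z":0,"twist":0},{"fingers":0.3,"x":2,"y":0.02,"z":0,"twist":0}]' 35
python3 look.py re 1
```

```text
time: 7.62
position: [0.4258, -0.2641, 0.0613]
tool_rot: [-0.69, 1.458, 0.688]
ft_force: [0.1, -0.2, 4.5]
grip_width: 0.45
scene crop origin 282 156
scene 569 base [ 0.4257 -0.2624  0.0006] axis [-0.002   0.0029  1.    ] x az -0.6726199926131393 med 0.000534084816898888
top crop origin 246 193
top 53 base [ 0.4001 -0.2617 -0.0015] axis [-0.0345 -0.0472  0.9983] x az -0.7393421603422217 med 0.0007954475778346251
tcp [ 0.4258 -0.2641  0.0613]
```

View pics/scene_re.png

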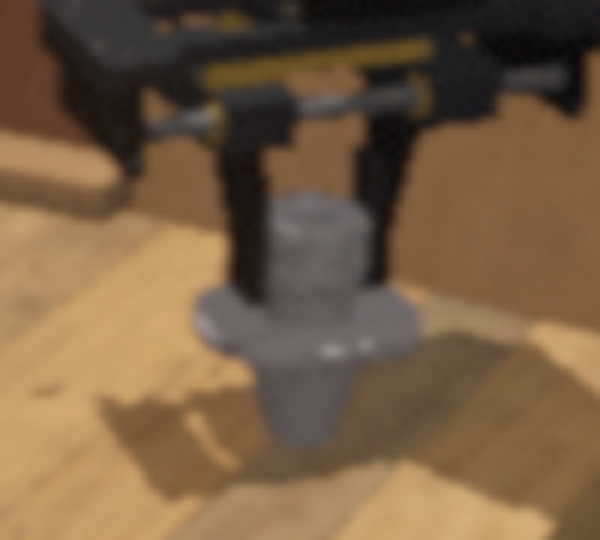

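```bash
python3 -m creep '[{"fingers":0.3,"x":-0.5,"y":0,"z":0,"twist":0},{"fingers":0.3,"x":-1.3,"y":0,"z":0,"twist":0},{"fingers":0.3,"x":-2.1,"y":0,"z":0.2,"twist":0.5},{"fingers":0.3,"x":-2.9,"y":0.1,"z":0.8,"twist":1.5},{"fingers":0.3,"x":-3.4,"y":0.2,"z":1.5,"twist":2.6},{"fingers":0.3,"x":-3.5,"y":0.3,"z":2.3,"twist":3.8},{"fingers":0.3,"x":-3.5,"y":0.4,"z":3.1,"twist":5},{"fingers":0.3,"x":-3.5,"y":0.5,"z":3.9,"twist":6.2},{"fingers":0.3,"x":-3.5,"y":0.6,"z":4.7,"twist":7.4},{"fingers":0.3,"x":-3.5,"y":0.7,"z":5.5,"twist":8.6},{"fingers":0.3,"x":-3.5,"y":0.8,"z":6.3,"twist":9.8},{"fingers":0.3,"x":-3.5,"y":0.81,"z":7.1,"twist":11},{"fingers":0.3,"x":-3.5,"y":0.81,"z":7.7,"twist":12.2},{"fingers":0.3,"x":-3.5,"y":0.81,"z":8.1,"twist":13.4},{"fingers":0.3,"x":-3.5,"y":0.81,"z":8.28,"twist":14.2},{"fingers":0.3,"x":-3.5,"y":0.81,"z":8.28,"twist":14.54},{"fingers":0.3,"x":-3.5,"y":0.81,"z":8.28,"twist":14.54},{"fingers":0.3,"x":-3.5,"y":0.81,"z":8.28,"twist":14.54},{"fingers":0.3,"x":-3.5,"y":0.81,"z":8.28,"twist":14.54}]' 35
cat > over.py <<'E'
from fit import *
import sys
tag=sys.argv[1]
s=telemetry.get_state(); c=np.array(s["position"]); M=R.from_rotvec(s["tool_rot"]).as_matrix()
print("tcp",c,"toolz az",np.arctan2(M[1,2],M[0,2]),"q",s["joint_positions"].round(3))
for n in("scene","top"):
    d=viewer.get_image(n); A=cloud(d)
    crop(d,*((110,260,130,270) if n=="scene" else (130,255,110,220)),5,f"pics/{n}_{tag}.png")
    m=(np.hypot(A[...,0]-c[0],A[...,1]-c[1])<.06)&(A[...,2]>c[2]-.07)&(A[...,2]<c[2]+.0)&(A[...,2]>.112)
    P=A[m]; b=None
    if len(P)>60:
      for k in range(4):
        r=least_squares(lambda p:sdist((P-p[:3])@R.from_rotvec(p[3:]).as_matrix()),np.r_[c[0],c[1],c[2]-.061,0,0,-1.95-.4+.3*k],loss="soft_l1",f_scale=.002)
        if b is None or r.cost<b.cost:b=r
      p=b.x; ax=R.from_rotvec(p[3:]).as_matrix(); print(n,len(P),"base",p[:3],"axis",ax[:,2],"x az",np.arctan2(ax[1,0],ax[0,0]))
    m2=(np.abs(A[...,0]-.61)<.06)&(np.abs(A[...,1]-.012)<.09)&(A[...,2]>.0975)&(A[...,2]<.112)
    k,lab=cv2.connectedComponents(m2.astype(np.uint8))
    for i in range(1,k):
        q=A[lab==i]
        if len(q)>30: print("  blob",len(q),q.mean(0),(q.min(0)+q.max(0))/2,np.ptp(q,axis=0))
E
python3 over.py ov1
```

```text
time: 9.3
position: [0.6101, 0.0121, 0.1999]
tool_rot: [0.302, 1.551, -0.303]
ft_force: [-0.2, -0.3, -2.7]
grip_width: 0.448
tcp [0.6101 0.0121 0.1999] toolz az -0.38567117921045024 q [ 0.489  0.319 -0.678  1.566  0.204  1.33  -0.599]
scene 802 base [0.6125 0.0147 0.139 ] axis [-0.0004  0.0008  1.    ] x az -1.953428526126874
  blob 85 [ 0.5928 -0.0302  0.1047] [ 0.594  -0.0311  0.1036] [0.0247 0.0247 0.0063]
  blob 101 [0.6293 0.0608 0.1047] [0.6302 0.0594 0.1033] [0.0252 0.0247 0.0069]
  blob 86 [0.6057 0.0746 0.1012] [0.6065 0.0697 0.101 ] [0.0138 0.0324 0.0069]
top 279 base [0.6111 0.011  0.1391] axis [-0.0008  0.0047  1.    ] x az -1.96254580453295
  blob 83 [ 0.5929 -0.0368  0.1055] [ 0.5929 -0.0364  0.1055] [0.024  0.0247 0.0055]
```

View pics/scene_ov1.png

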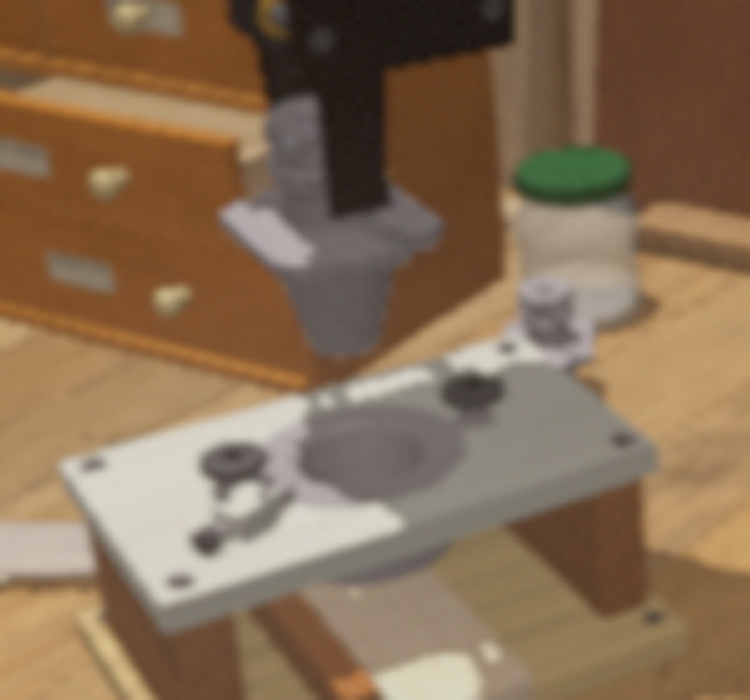

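View pics/top_ov1.png

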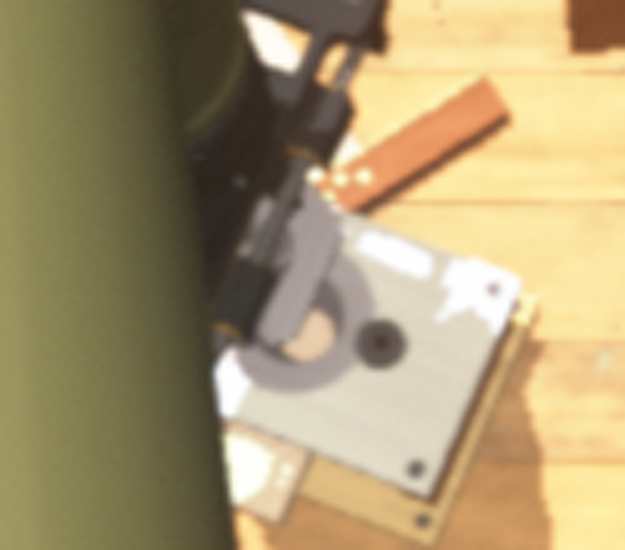

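Each camera puts the bush within 2 mm of the jig axis seen in the same frame, and the flats' yaw agrees. I'll descend in stages.

```bash
python3 -m creep '[{"fingers":0.3,"x":0.3,"y":0,"z":0,"twist":0},{"fingers":0.3,"x":0.7,"y":0,"z":0,"twist":0},{"fingers":0.3,"x":1.1,"y":0,"z":0,"twist":0},{"fingers":0.3,"x":1.4,"y":0,"z":0,"twist":0},{"fingers":0.3,"x":1.6,"y":0,"z":0,"twist":0},{"fingers":0.3,"x":1.75,"y":0,"z":0,"twist":0},{"fingers":0.3,"x":1.85,"y":0,"z":0,"twist":0},{"fingers":0.3,"x":1.85,"y":0,"z":0,"twist":0},{"fingers":0.3,"x":1.85,"y":0,"z":0,"twist":0}]' 35
python3 over.py ov2
```

```text
time: 10.15
position: [0.611, 0.0127, 0.1271]
tool_rot: [0.303, 1.549, -0.303]
ft_force: [-0.3, 0.7, -3.5]
grip_width: 0.447
tcp [0.611  0.0127 0.1271] toolz az -0.3858240068604161 q [ 0.475  0.375 -0.663  1.652  0.245  1.198 -0.63 ]
scene 512 base [0.6133 0.0154 0.0662] axis [-0.003  -0.0028  1.    ] x az -1.94951489261595
  blob 77 [ 0.5924 -0.0312  0.1048] [ 0.5946 -0.0332  0.1038] [0.026  0.0254 0.0057]
  blob 101 [0.6292 0.0608 0.1048] [0.6307 0.0594 0.1036] [0.0239 0.0253 0.0071]
  blob 107 [0.6054 0.0784 0.1009] [0.6068 0.0767 0.1008] [0.0153 0.0465 0.0065]
top 205 base [0.6109 0.0103 0.0654] axis [0.0069 0.047  0.9989] x az -1.9551437384468577
  blob 83 [ 0.5927 -0.0367  0.1055] [ 0.593  -0.0362  0.1051] [0.0238 0.0249 0.0081]
```

View pics/scene_ov2.png

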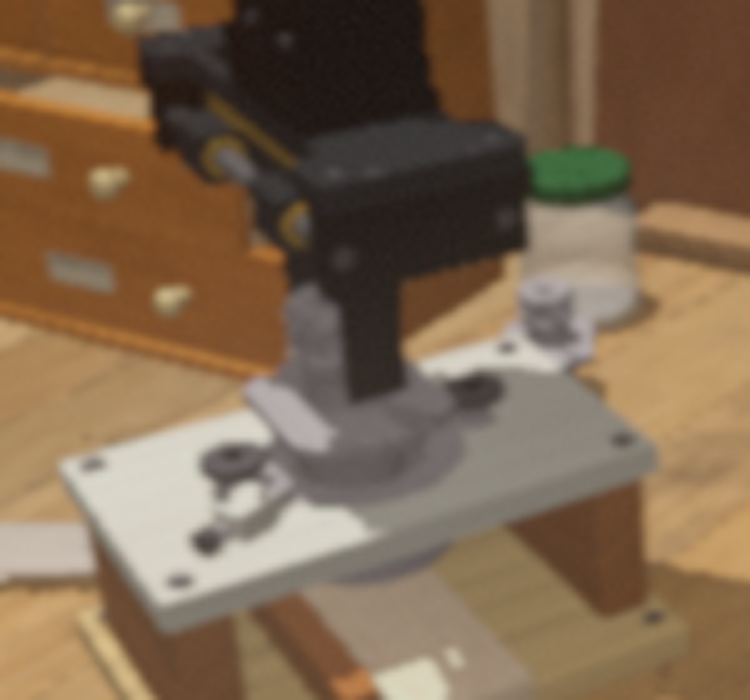

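View pics/top_ov2.png

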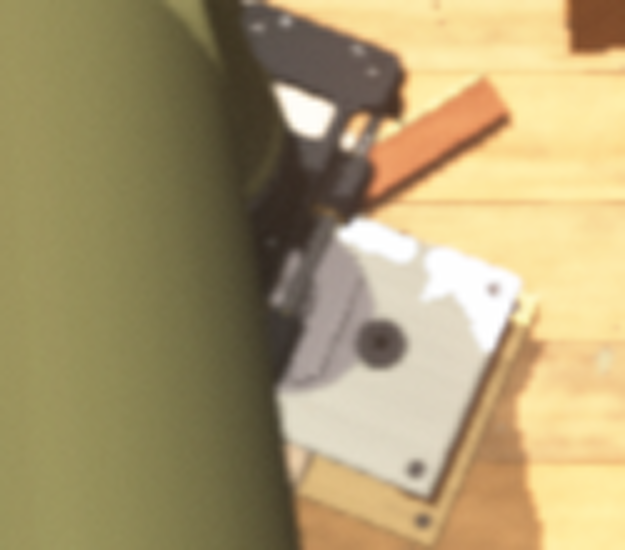

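```bash
python3 -m creep '[{"fingers":0.3,"x":0.1,"y":-0.02,"z":-0.02,"twist":0},{"fingers":0.3,"x":0.2,"y":-0.02,"z":-0.02,"twist":0},{"fingers":0.3,"x":0.3,"y":-0.02,"z":-0.02,"twist":0},{"fingers":0.3,"x":0.36,"y":-0.02,"z":-0.02,"twist":0},{"fingers":0.3,"x":0.42,"y":-0.02,"z":-0.02,"twist":0},{"fingers":0.3,"x":0.42,"y":-0.02,"z":-0.02,"twist":0},{"fingers":0.3,"x":0.42,"y":-0.02,"z":-0.02,"twist":0}]' 35
```

```text
time: 10.83
position: [0.6109, 0.011, 0.1102]
tool_rot: [0.303, 1.547, -0.304]
ft_force: [5.1, -3.6, -2.3]
grip_width: 0.453
```

```bash
python3 -m creep '[{"fingers":0.3,"x":0.0,"y":-0.01,"z":0.03,"twist":0},{"fingers":0.3,"x":0.03,"y":-0.01,"z":0.03,"twist":0},{"fingers":0.3,"x":0.06,"y":-0.01,"z":0.03,"twist":0},{"fingers":0.3,"x":0.08,"y":-0.01,"z":0.03,"twist":0},{"fingers":0.3,"x":0.08,"y":-0.01,"z":0.03,"twist":0},{"fingers":0.3,"x":0.08,"y":-0.01,"z":0.03,"twist":0}]' 35; python3 over.py ov3 | head -2
```

```text
time: 11.33
position: [0.6114, 0.0105, 0.1082]
tool_rot: [0.302, 1.548, -0.304]
ft_force: [0.8, -3.5, 5.2]
grip_width: 0.451
tcp [0.6114 0.0105 0.1082] toolz az -0.3865631568864299 q [ 0.472  0.393 -0.656  1.671  0.259  1.164 -0.638]
  blob 83 [ 0.5929 -0.0302  0.1046] [ 0.595  -0.0319  0.1035] [0.0253 0.0266 0.0062]
```

View pics/scene_ov3.png

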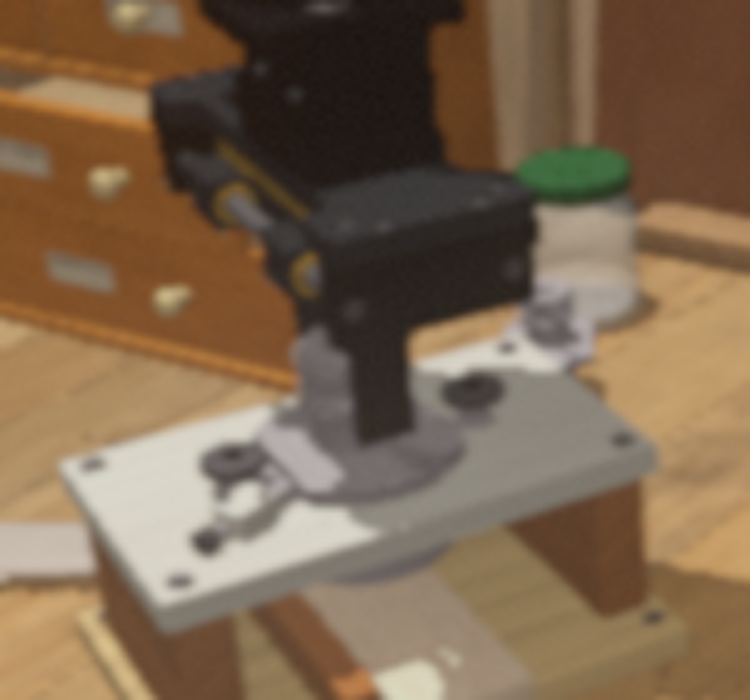

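```bash
python3 -m creep '[{"fingers":0.3,"x":0.02,"y":-0.03,"z":0.02,"twist":0},{"fingers":0.3,"x":0.05,"y":-0.03,"z":0.02,"twist":0},{"fingers":0.3,"x":0.05,"y":-0.03,"z":0.02,"twist":0},{"fingers":0.3,"x":0.05,"y":-0.03,"z":0.02,"twist":0}]' 35
```

```text
time: 11.77
position: [0.6115, 0.0105, 0.108]
tool_rot: [0.302, 1.548, -0.303]
ft_force: [-3.4, -3.3, 14.0]
grip_width: 0.448
```

The bush is seated: z stopped at the predicted 0.108 m while the axial force rose from 5 to 14 N. The steady −3.4 N in y matches the plunger. I'll ease the press and turn 90° counter-clockwise.

```bash
python3 -m creep '[{"fingers":0.3,"x":-0.03,"y":0,"z":-0.02,"twist":0},{"fingers":0.3,"x":-0.03,"y":0,"z":-0.02,"twist":-1},{"fingers":0.3,"x":-0.03,"y":0,"z":-0.02,"twist":-2},{"fingers":0.3,"x":-0.03,"y":0,"z":-0.02,"twist":-3},{"fingers":0.3,"x":-0.03,"y":0,"z":-0.02,"twist":-4},{"fingers":0.3,"x":-0.03,"y":0,"z":-0.02,"twist":-5},{"fingers":0.3,"x":-0.03,"y":0,"z":-0.02,"twist":-6},{"fingers":0.3,"x":-0.03,"y":0,"z":-0.02,"twist":-7},{"fingers":0.3,"x":-0.03,"y":0,"z":-0.02,"twist":-8},{"fingers":0.3,"x":-0.03,"y":0,"z":-0.02,"twist":-9}]' 35; python3 over.py tw1
```

```text
time: 12.6
position: [0.6127, 0.0105, 0.1082]
tool_rot: [-0.317, 1.542, 0.315]
ft_force: [5.2, -2.4, 5.7]
grip_width: 0.451
tcp [0.6127 0.0105 0.1082] toolz az 0.40318861746049867 q [ 0.577  0.431 -0.797  1.668  0.33   1.177  0.102]
  blob 751 [0.6066 0.0287 0.1015] [0.6122 0.0266 0.1047] [0.0816 0.1447 0.0144]
  blob 31 [ 0.5958 -0.043   0.105 ] [ 0.5956 -0.0424  0.1038] [0.0174 0.0126 0.0068]
```

View pics/scene_tw1.png

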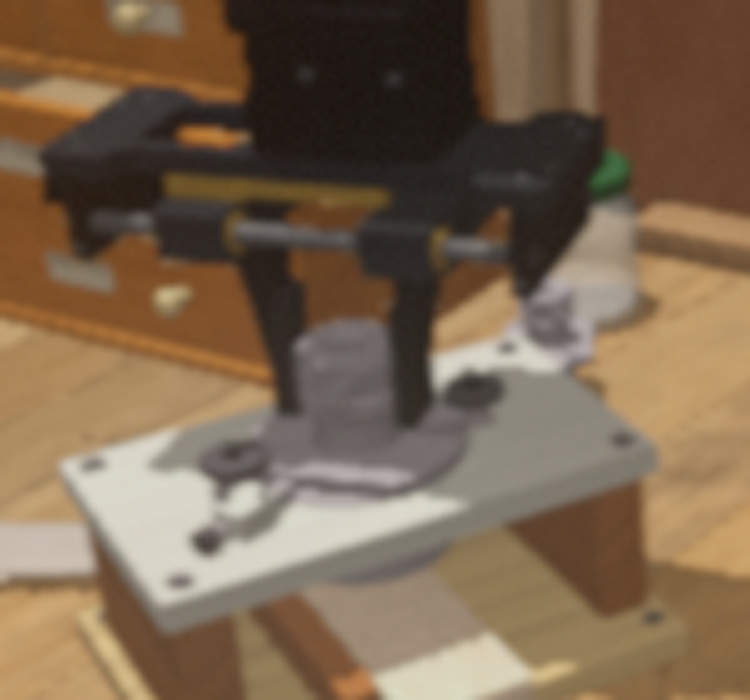

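```bash
python3 -m creep '[{"fingers":0.3,"x":0,"y":0,"z":0.01,"twist":-1},{"fingers":0.3,"x":0,"y":0,"z":0.01,"twist":-2},{"fingers":0.3,"x":0,"y":0,"z":0.01,"twist":-3},{"fingers":0.3,"x":0,"y":0,"z":0.01,"twist":-4},{"fingers":0.3,"x":0,"y":0,"z":0.01,"twist":-5},{"fingers":0.3,"x":0,"y":0,"z":0.01,"twist":-6},{"fingers":0.3,"x":0,"y":0,"z":0.01,"twist":-7},{"fingers":0.3,"x":0,"y":0,"z":0.01,"twist":-8},{"fingers":0.3,"x":0,"y":0,"z":0.01,"twist":-9},{"fingers":0.3,"x":0,"y":0,"z":0.01,"twist":-9},{"fingers":0.3,"x":0,"y":0,"z":0.01,"twist":-9}]' 35; python3 over.py tw2
```

```text
time: 13.62
position: [0.6137, 0.0114, 0.1083]
tool_rot: [-0.922, 1.36, 0.918]
ft_force: [6.7, -2.3, 4.0]
grip_width: 0.452
tcp [0.6137 0.0114 0.1083] toolz az 1.185475001191232 q [ 0.68   0.487 -0.947  1.664  0.42   1.201  0.821]
  blob 745 [0.6069 0.0281 0.1015] [0.6126 0.0271 0.1047] [0.0786 0.1433 0.0145]
```

View pics/scene_tw2.png

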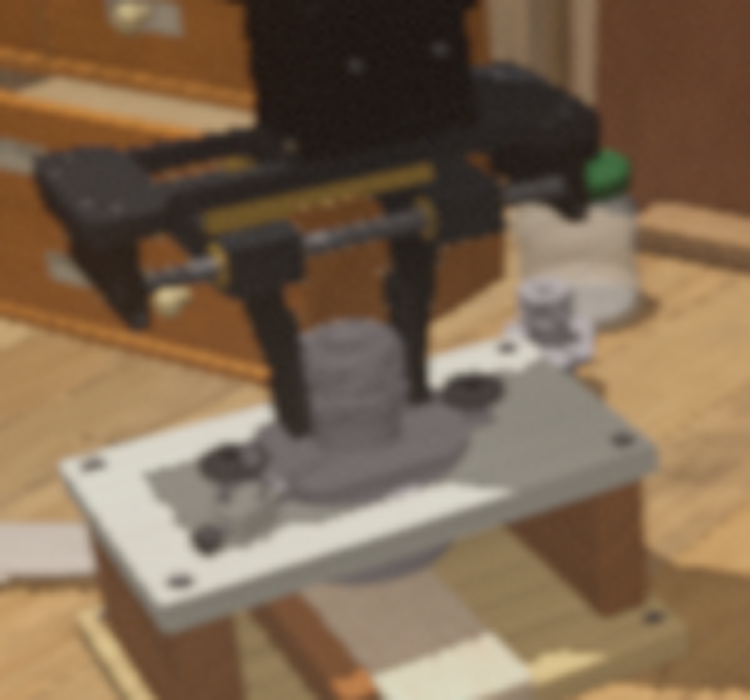

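View pics/top_tw2.png

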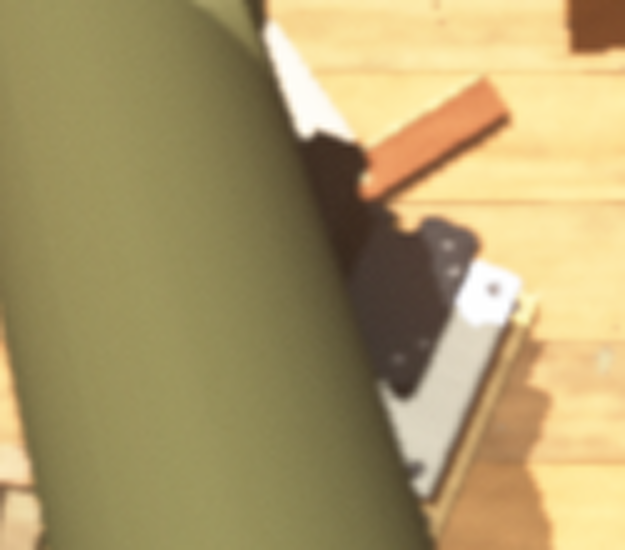

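```bash
python3 -m creep '[{"fingers":0.52,"x":0,"y":0,"z":0,"twist":0},{"fingers":0.65,"x":0,"y":0,"z":0,"twist":0},{"fingers":0.65,"x":0,"y":0,"z":0,"twist":0},{"fingers":0.65,"x":0,"y":0,"z":0,"twist":0},{"fingers":0.65,"x":0,"y":0,"z":0,"twist":0},{"fingers":0.65,"x":-0.1,"y":0,"z":0,"twist":0},{"fingers":0.65,"x":-0.4,"y":0,"z":0,"twist":0},{"fingers":0.65,"x":-1,"y":0,"z":0,"twist":0},{"fingers":0.65,"x":-1.8,"y":0,"z":0,"twist":0},{"fingers":0.65,"x":-2.6,"y":0,"z":0,"twist":0},{"fingers":0.65,"x":-3.4,"y":0,"z":0,"twist":0},{"fingers":0.65,"x":-3.4,"y":0,"z":0,"twist":0},{"fingers":0.65,"x":-3.4,"y":0,"z":0,"twist":0}]'
cat > fin.py <<'E'
from fit import *
import sys
tag=sys.argv[1]
for n in("scene","top"):
    d=viewer.get_image(n); A=cloud(d)
    crop(d,*((130,240,160,250) if n=="scene" else (140,240,125,215)),7,f"pics/{n}_{tag}.png")
    c=np.array([.6115,.0105])
    m=(np.hypot(A[...,0]-c[0],A[...,1]-c[1])<.046)&(A[...,2]>.094)&(A[...,2]<.143)
    P=A[m]; b=None; res=[]
    # pts excluding screw heads / plunger
    th=np.radians(68); u=np.array([np.cos(th),np.sin(th)])
    for sg in(1,-1): P=P[np.hypot(*(P[:,:2]-(c+sg*.049*u)).T)>.0155]
    for k in range(6):
        r=least_squares(lambda p:sdist((P-p[:3])@R.from_rotvec(p[3:]).as_matrix()),np.r_[c,.047,0,0,-.38-.75+.3*k],loss="soft_l1",f_scale=.0015)
        if b is None or r.cost<b.cost:b=r
    p=b.x; ax=R.from_rotvec(p[3:]).as_matrix(); print(n,len(P),"base",p[:3],"axis",ax[:,2],"x az deg",np.degrees(np.arctan2(ax[1,0],ax[0,0])),np.median(b.fun))
    top=A[(np.hypot(A[...,0]-c[0],A[...,1]-c[1])<.014)&(A[...,2]>.12)&(A[...,2]<.15)]; print("  knob top z",np.median(top[:,2]) if len(top) else None)
E
python3 fin.py f1
```

```text
time: 14.8
position: [0.6118, 0.0111, 0.2451]
tool_rot: [-0.922, 1.363, 0.917]
ft_force: [-0.1, 1.0, -0.2]
grip_width: 0.648
scene 949 base [0.6132 0.013  0.0471] axis [ 0.0109 -0.0063  0.9999] x az deg -22.643974461771478 0.0005803582312867389
  knob top z 0.13848165482797342
top 276 base [0.6107 0.0072 0.0465] axis [0.028  0.0218 0.9994] x az deg -20.21955517747124 0.0007932981375269306
  knob top z 0.1381287731953284
```

View pics/scene_f1.png

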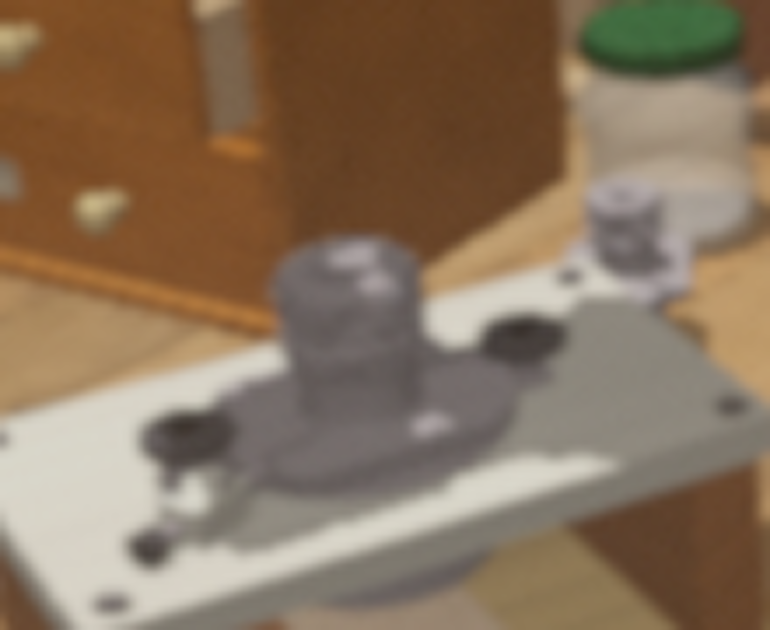

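View pics/top_f1.png

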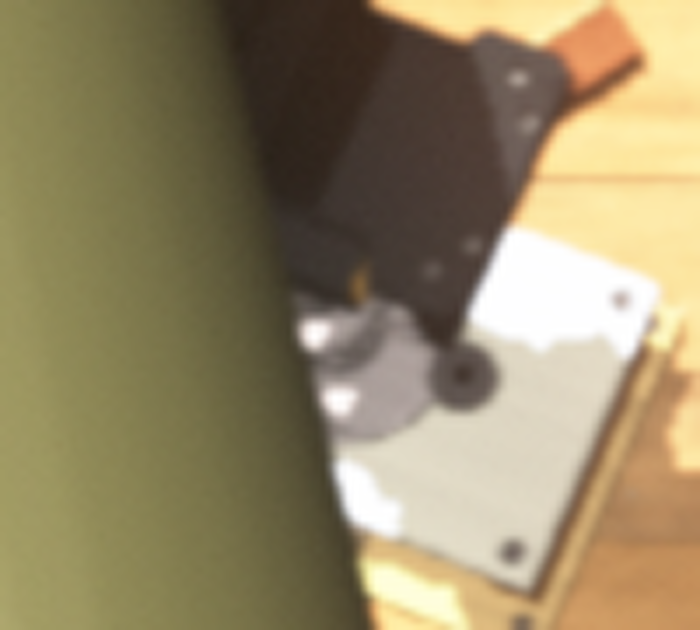

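```bash
python3 -m creep '[{"fingers":0.65,"x":-1,"y":0,"z":-0.5,"twist":0},{"fingers":0.65,"x":-1.5,"y":0,"z":-1.4,"twist":0},{"fingers":0.65,"x":-1.5,"y":0,"z":-2.3,"twist":0},{"fingers":0.65,"x":-1.5,"y":0,"z":-3.2,"twist":0},{"fingers":0.65,"x":-1.5,"y":0,"z":-4.1,"twist":0},{"fingers":0.65,"x":-1.5,"y":0,"z":-5,"twist":0},{"fingers":0.65,"x":-1.5,"y":0,"z":-5.5,"twist":0},{"fingers":0.65,"x":-1.5,"y":0,"z":-6,"twist":0},{"fingers":0.65,"x":-1.5,"y":0,"z":-6,"twist":0}]'
python3 fin.py f2
```

```text
time: 15.65
position: [0.5172, -0.2177, 0.3001]
tool_rot: [-0.913, 1.374, 0.916]
ft_force: [-0.3, -0.7, -0.4]
grip_width: 0.652
scene 955 base [0.6132 0.0128 0.0471] axis [ 0.0092 -0.004   1.    ] x az deg -22.135841371011185 0.0005333821932871977
  knob top z 0.13860819337496835
top 707 base [0.6116 0.0095 0.0472] axis [ 0.0013 -0.0014  1.    ] x az deg -21.54758726722012 0.000964965499563267
  knob top z 0.1383092393661688
```

View pics/top_f2.png

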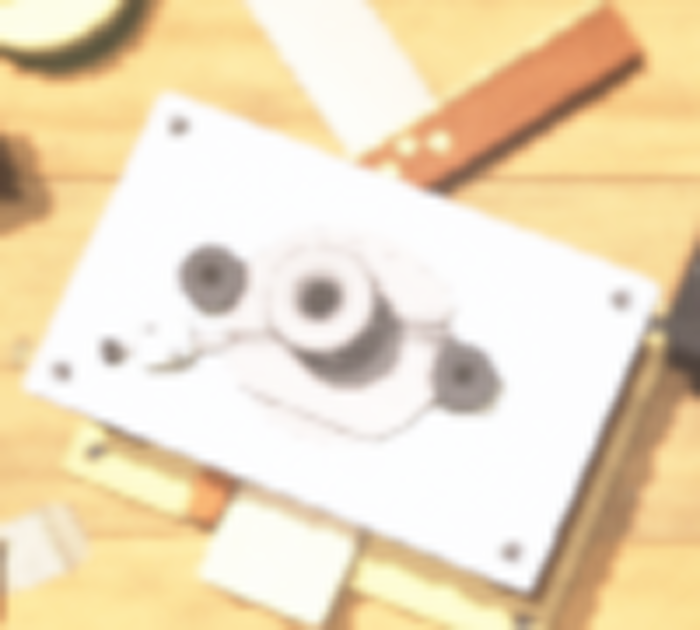

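The flange is under both screw heads at (213,278) and (465,377), and the plunger tail at (112,352) looks unmoved from the start. I'll check that numerically, along with the bystanders.

Run:
```python
from fit import *
D=np.load("im0.npz")
for n,k in(("top","tp"),("scene","sp")):
    d=viewer.get_image(n); a=D[k].astype(int).sum(2); b=d["pixels"].astype(int).sum(2)
    box=(150,163,170,185) if n=="top" else (143,158,230,245)
    def cen(I):
        J=np.clip(450-I[box[2]:box[3],box[0]:box[1]],0,None).astype(float); v,u=np.mgrid[box[2]:box[3],box[0]:box[1]]
        return (J*u).sum()/J.sum(),(J*v).sum()/J.sum()
    print(n,"plunger tail",cen(a),cen(b))
    for nm,r in (dict(small=(255,280,138,163),block=(155,193,232,270),pencil=(188,265,254,268)) if n=="top" else dict(block=(215,285,275,330),pencil=(272,328,245,295))).items():
        print("  ",nm,"mean diff",np.abs(a-b)[r[2]:r[3],r[0]:r[1]].mean()/3)
```

```text
top plunger tail (np.float64(155.5126582278481), np.float64(174.90506329113924)) (np.float64(155.64705882352942), np.float64(174.98039215686273))
   small mean diff 85.64106666666667
   block mean diff 8.293859649122806
   pencil mean diff 20.30674087816945
scene plunger tail (np.float64(152.0435971961019), np.float64(237.31492562831252)) (np.float64(152.00595452905088), np.float64(237.35474557921327))
   block mean diff 2.0344588744588745
   pencil mean diff 1.8198809523809523
```

Run:
```python
from h import *
d=viewer.get_image("scene"); crop(d,145,195,205,250,14,"pics/s_pin.png"); crop(d,190,260,160,220,10,"pics/s_small.png")
D=np.load("im0.npz")["sp"]; crop({"pixels":D},190,260,160,220,10,"pics/s_small0.png")
a=D.astype(int).sum(2);b=d["pixels"].astype(int).sum(2);print(np.abs(a-b)[183:210,212:230].mean()/3)
ims=[cv2.imread(f"pics/scene_{t}.png")[460:575,160:430] for t in("ov1","tw1","tw2")]
cv2.imwrite("pics/cmp.png",np.vstack([cv2.resize(i,None,fx=1.6,fy=1.6) for i in ims]))
```

```text
2.212620027434842
```

View pics/s_pin.png

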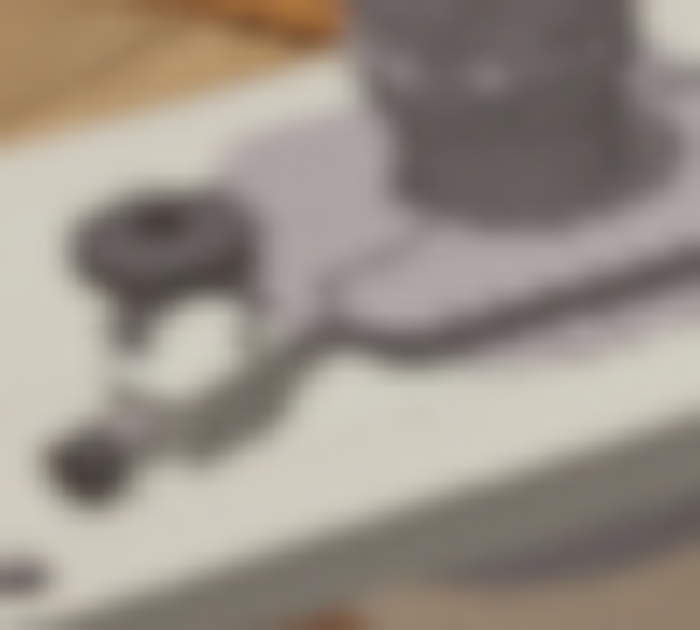

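View pics/cmp.png

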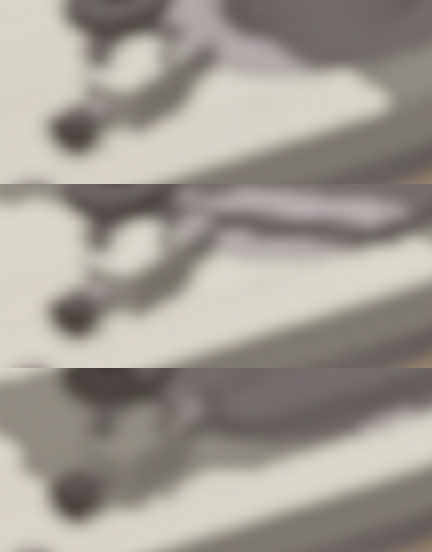

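View pics/s_small.png

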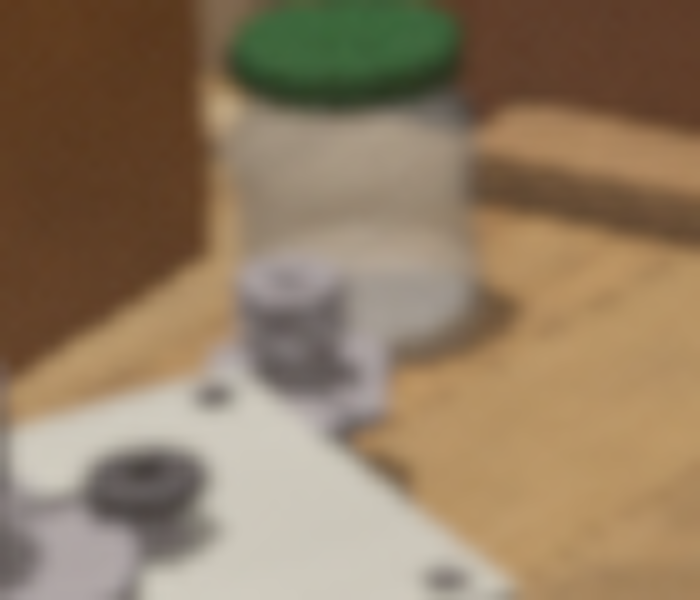

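View pics/s_small0.png

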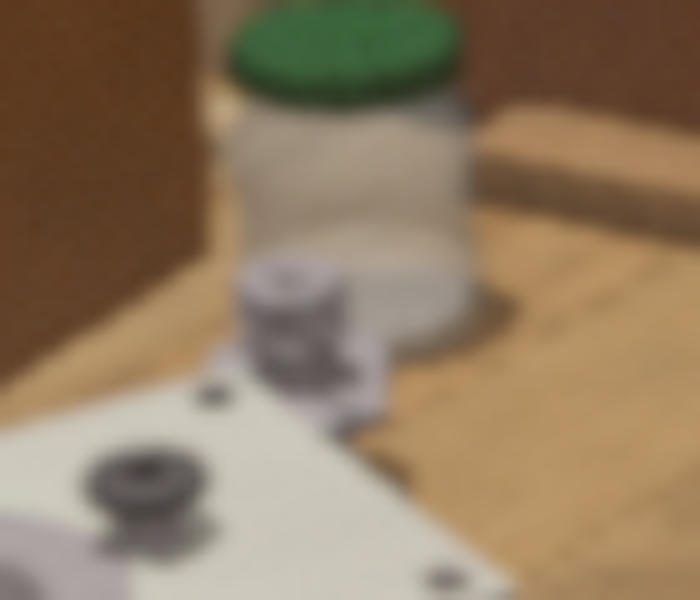

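```bash
python3 -c "
from bench import workorder; print(workorder.close_job())"
```

```text
the job is handed in; nothing more can be done
None
```

The large bush is seated and turned a quarter turn in the jig, with its flange under both screw heads. I handed the job in at about 16 s of the 67 s allowed. No force or speed limit was reached in any reading, and the arm was clear of everything at hand-in.

I gripped the knob lightly and pivoted the bush upright about its narrow end. I let go, raised the fingers clear, then took the knob again from above. I lowered it into the hole with the flats between the screws, pressed it home, turned it 90° counter-clockwise, released and backed off.

Last checks:
- **Seating:** the narrow end was at 0.047 m and the knob top at about 0.1385 m, both as expected for fully home. When I pressed, the axial force rose to 14 N with no further travel.
- **Turn:** the two cameras put the bush's x axis at −22.1° and −21.5°, against −22° for the jig's x axis. The flange notch is in line with the plunger pin.
- **Other parts:** the scene camera shows the small bush, pencil and block where they were.

Checks that disagreed or proved nothing:
- **Cameras:** the two differ by 3–6 mm in y, so I compared the bush and jig within each camera's own view.
- **Plunger click:** I did not measure it directly. The plunger's outer end looked unmoved, but it looked the same mid-turn, so it shows nothing. That it clicked rests on the angle and notch alignment.
- **Small bush from above:** the top view had changed over it, which I put down to the arm or its shadow. I relied on the scene camera there.

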